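# Caliper reading of a plaster specimen

### The job

Measure the diameter of the largest plaster cylinder: set it down upright on the bench between the open jaws of the caliper, well in from the jaw tips, and slide the moving jaw gently up until the cylinder is touched by both jaws, pushing at the thumb rest so that the jaw does not tilt. Then press the round white data key fully down and let it come up again, leaving the jaws closed on the standing cylinder. Leave the two smaller cylinders where they stand.

Things in the scene. Friction and masses are not known exactly. Their poses are not given: they have to be found in the camera images.
- caliper: Digital caliper lying flat, screwed to the bench on two low feet. Origin: bench height, where the fixed jaw's face (plane y = 0) crosses the beam's centre line. Its -x: the way the jaws point, towards the robot; -y: the way the moving jaw opens. Beam: x -9 to +9 mm, y to -250 mm, top 20 mm up. Feet: at y > 2 mm, and y -218 to -252 mm; clamp screws rise 31 mm.
- fixed_jaw (a point): Middle of the fixed jaw's measuring face, 16.5 mm up, 38 mm in front (-x) of the beam's centre line; caliper's axes. Both jaws reach to 64 mm in front of that line and lie 12 to 21 mm above the bench. The 30 mm cylinder touching here has its axis 15 mm to -y of this point. Well in from the tips: its axis no more than 10 mm nearer the tips than this point.
- slide (a joint): Opening between the jaw faces in m: 0 = shut, at most 0.125, starts at 0.075 to 0.10. The jaw slides with about 1.2 N of friction and stays where it is left. Closed on the largest cylinder it reads about 0.030.
- jaw_tilt (a joint): Rocking of the moving jaw on the beam about the vertical, rad; 0 = square, sprung (about 2 N m per rad). Pushing at the thumb rest hardly tilts it, pushing near the jaw's tip does. More than 0.03 either way is tilted.
- moving_jaw (a point): Point of the moving jaw's measuring face on the beam's centre line, 16.5 mm above the bench; same axes as the caliper. The black housing runs from here 80 mm towards -y, x from -22 to +22 mm, its top 32 mm above the bench.
- thumb_rest (a point): Centre of the push face of the thumb rest, a black ribbed block at the front end corner of the housing: 31 mm in front (-x) of the beam's centre line, 80 mm to -y of the moving measuring face. The face looks to the caliper's -y, is 20 mm wide and spans 7 to 31 mm above the bench (this point 19 mm). Pushed towards +y it closes the jaw. The beam's edge passes 22 mm behind (+x) this point.
- data_key (a point): Centre of the top of the white round data key, 15 mm in diameter, on top of the housing at its end away from the jaws; 36.5 mm above the bench, about 4 mm above the grey ring round it. It goes straight down 3 mm: starts at about 1.2 N, fully down at about 3.6 N, springs back.
- key (a joint): Travel of the data key in m: 0 = up, 0.003 = fully down.
- specimen_large_center (a point): Centre (half-way up) of the largest of three plain off-white plaster cylinders: 30 mm in diameter, 60 mm tall, about 70 g, brittle; z along its axis. Starts upright on a 4 mm thick rubber mat (centre 34 mm up); standing on the bench its centre is at 30 mm and its upper half clear above jaws and beam.
- specimen_mid_center (a point): Centre of the middle plaster cylinder, 24 mm in diameter, 48 mm tall, upright on the mat. To be left alone.
- specimen_small_center (a point): Centre of the smallest plaster cylinder, 20 mm in diameter, 40 mm tall, upright on the mat. To be left alone.

How it is judged:
By the outcome, as a careful person would: the job done as asked, in the order asked, and still so for the second after the job is handed in, with the robot touching nothing.
It also fails if it takes over 64 s, if anything falls off the work surface, if the arm or the gripper's body presses on something with over 40 N, if the wrist force passes 120 N, or if a joint passes its speed limit or range.

### The arm

A 6-joint arm with a two-finger parallel gripper is mounted at the origin on a cart in front of the work surface, level with it; the furniture and walls round the work are solid. World frame = base frame: x ahead of the robot, y to its left, z up, the work surface at z = 0. Lengths are in m, angles in rad, forces in N, time in s.
With the tool pointing down it reaches from about 0.35 to 0.925 m from the base axis. Payload 6.4 kg.
Tool frame: the origin (TCP) lies at the centre of the arm's flange, where the gripper is bolted on; the fingertips stand 199 mm ahead of it and the grasp point (between the pads) lies 180 mm ahead of it (robot.finger_overhang is the distance from the TCP to the fingertips, in m); z points along the fingers, y is the line along which they close (so a half turn about z gives the same grasp; the last joint's range is limited). The gripper opens to 94 mm and grips with 3 to 60 N. Pads are 16 mm wide; open, the fingers measure 119 mm over their backs; the gripper's body (75 mm by 177 mm) begins 78 mm behind the grasp point.
Start: joints at [1.028, 0.245, 1.558, -0, 1.339, -0.174], TCP at [0.234, 0.606, 0.405] pointing down, gripper open.
Joint ranges: [-3.13, 3.13], [-1.02, 2.26], [0.13, 2.54], [-0.95, 4.09], [0.21, 2.88], [-2.74, 2.74]. Speed limits (rad/s): [2.57, 2.57, 3.14, 3.14, 3.14, 3.14].

### API

Orientations are given as a rotation vector (axis times angle).
In Python, from cell import robot, vision, finish_job gives the robot as it stands. The module is installed in compiled form; this text tells all that it offers.
- The arm moves only by the tool send_rows, never from a script. Its argument "steps" is a list of rows, each a list of 3 entries, a list of its own where there are three numbers: the shift along the tool's x, y, z in m, then the turn, a rotation vector about the tool's x, y, z in rad, then the closure in counts, from 0 (fully open) to 255 (shut). A call has 1 to 20 rows; each row is the pose to reach, as a shift and turn from the pose commanded when the call began, along the tool's axes at that moment; what a row does not reach only later rows make up. A row lasts 1/8 s, in which the tool goes at most 62.5 mm and 10.7 degrees, less where a joint would pass 70% of its speed; a pose out of reach is approached as far as the arm can. A call with a gripper value outside its range is refused whole. The fingers move at their own pace and stop on an object; "force" is the grip in N (left out, the last holds). Time passes only in rows, so rows that repeat a pose let the fingers close. It gives the time, the measured TCP pose, the force, the opening and the grip force at its end, in the units of the state.
- robot.get_obs(): the state, without advancing time (a new reading comes with each control period).
- vision.get_image(name): name is "scene" or "side" or "wrist"; returns a dict with "frame" (384x512x3 uint8, red, green, blue), "depth" (384x512 float32, m along the optical axis (not along the pixel's ray), 0 where there is no reading), "vfov" (degrees; the focal length in pixels is half the picture's height over the tangent of half this angle, whatever the lens; pixels are square), "cx", "cy" (the principal point, pixels), "rvec" (rotation vector, rad) and "tvec" (3), from world to camera coordinates, as OpenCV has them; the wrist camera has in their place "T_tool_cam" (4x4, takes a point from camera to tool coordinates, whose origin is the TCP and whose axes are the flange's). Camera axes: x right, y down, z forward; pixel columns grow to the right and rows downward; lengths in m; the calibration is good to about 2 mm. A picture is of the moment at which its call begins: read the wrist's pose just before it.
- finish_job(): hands the job in; it is judged then, once.
The state is a dict: "time_s": time; "joints": joint angles; "qvel": joint speeds; "tau": joint torques, N m; "tool_pos": TCP position; "ee_rot": TCP orientation; "ft_force": force on the tool from outside, world axes, zero at the start; "torque": the same for the moment, N m; "width": finger opening in m; "gripper_force": force on a finger pad.
Only numpy, scipy, OpenCV 4.12 (cv2) and the standard library are available. Lean on these libraries where they do the work, as an engineer would, in place of code of your own. Each camera call takes 0.05 s, during which the arm holds its last target. There are 200 camera calls.

## Working session

There is one attempt and no reset: what is moved stays moved. The work goes in short steps, Python scripts to look and compute and a tool call to move; the robot and the scene stay as the last step left them, time stands still between calls to the robot, and variables do not carry over. Pictures are saved under pics/ and viewed, at most 12 in all, crops included, and the job is handed in when it is done.

Besides the shell and the picture viewer there is one more tool, called after "Request:" by a JSON object that holds its "api" and its "payload", one argument or row to a line. send_rows: Moves the arm, as the interface text tells. Its arguments: {"type":"object","properties":{"steps":{"type":"array"},"force":{"type":"number"}},"required":["steps"]}

```bash
mkdir -p pics; cat > h.py <<'E'
import numpy as np, cv2
from scipy.spatial.transform import Rotation as R
from cell import robot, vision, finish_job
def tool():
    o=robot.get_obs(); T=np.eye(4); T[:3,:3]=R.from_rotvec(o['ee_rot']).as_matrix(); T[:3,3]=o['tool_pos']; return T,o
def cam(n):
    T,o=tool(); g=vision.get_image(n)
    if n=='wrist': W=T@np.array(g['T_tool_cam'])
    else:
        E=np.eye(4);E[:3,:3]=cv2.Rodrigues(np.array(g['rvec'],float))[0];E[:3,3]=np.ravel(g['tvec']);W=np.linalg.inv(E)
    g['W']=W; g['f']=g['frame'].shape[0]/2/np.tan(np.radians(g['vfov'])/2); return g
def ray(g,u,v,z):
    d=g['W'][:3,:3]@np.array([(u-g['cx'])/g['f'],(v-g['cy'])/g['f'],1]); c=g['W'][:3,3]
    return c+d*(z-c[2])/d[2]
def cloud(g):
    d=g['depth']; v,u=np.indices(d.shape)
    P=np.stack([(u-g['cx'])/g['f']*d,(v-g['cy'])/g['f']*d,d],-1)
    return P@g['W'][:3,:3].T+g['W'][:3,3]
def save(g,n): cv2.imwrite(f'pics/{n}.png',g['frame'][:,:,::-1])
E
python3 - <<'E'
from h import *
ims=[]
for n in ('scene','side','wrist'):
    g=cam(n); np.savez(n,**{k:np.array(v) for k,v in g.items()}); save(g,n); print(n,g['W'].round(3).tolist(),g['f'])
o=robot.get_obs(); print({k:np.round(v,3).tolist() for k,v in o.items()})
a=[cv2.imread(f'pics/{n}.png') for n in('scene','side')]
cv2.imwrite('pics/ab.png',cv2.resize(np.vstack(a),(400,600)))
E
```

```text
scene [[0.643, -0.558, 0.525, -0.099], [-0.766, -0.482, 0.426, -0.562], [0.016, -0.676, -0.737, 0.986], [0.0, 0.0, 0.0, 1.0]] 474.87877965665996
side [[0.819, -0.219, 0.53, -0.111], [-0.574, -0.324, 0.752, -0.981], [0.007, -0.92, -0.392, 0.544], [0.0, 0.0, 0.0, 1.0]] 456.5567613325804
wrist [[0.36, 0.895, 0.265, 0.157], [0.933, -0.344, -0.103, 0.636], [-0.001, 0.284, -0.959, 0.384], [0.0, 0.0, 0.0, 1.0]] 304.97770749748446
{'time_s': 0.15, 'joints': [1.028, 0.246, 1.559, -0.0, 1.339, -0.174], 'qvel': [0.001, -0.002, -0.005, 0.0, 0.0, -0.001], 'tau': [0.003, -41.626, -31.498, 0.069, 0.032, -0.0], 'tool_pos': [0.234, 0.606, 0.404], 'ee_rot': [-0.576, -3.088, 0.002], 'ft_force': [-0.235, 0.145, 0.477], 'torque': [-0.007, -0.023, -0.013], 'gripper_force': 0.0, 'width': 0.094}
```

View pics/scene.png

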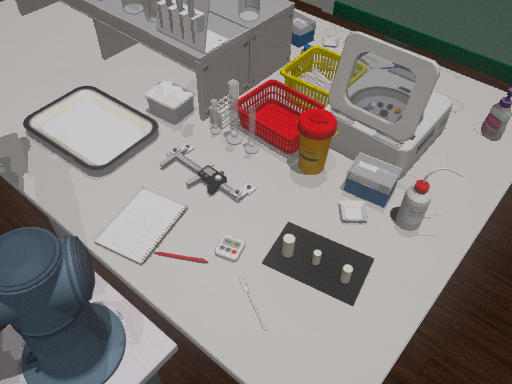

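View pics/side.png

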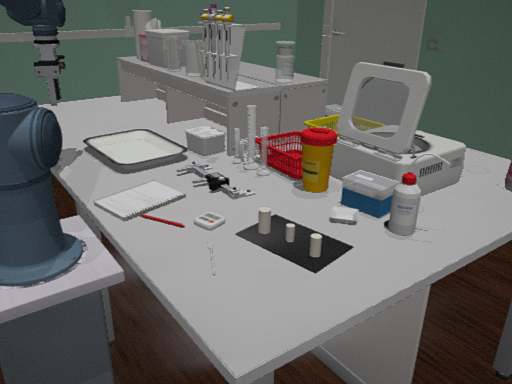

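Scene view: the mat's cylinders stand at (289,245) (the largest), (317,257) and (347,273). The caliper beam runs from (165,150) to (252,192), with the housing at (212,177). The lab glass near (235,130) is close behind the beam.

```bash
python3 - <<'E'
from h import *
g=dict(np.load('scene.npz')); P=cloud(g); f=g['frame'].astype(int)
v,u=np.indices(f.shape[:2])
# cylinders by height over the mat
m=(P[...,2]>.012)&(P[...,2]<.08)&(u>265)&(u<372)&(v>225)&(v<300)
n,l,s,c=cv2.connectedComponentsWithStats(m.astype(np.uint8))
for i in range(1,n):
    if s[i,4]>20:
        q=P[l==i]; t=q[q[:,2]>q[:,2].max()-.004]; print('cyl',c[i].round(),s[i,4],q[:,2].max().round(4),t.mean(0).round(4),np.ptp(t,axis=0).round(3))
for p in [(165,150),(252,192),(212,170),(204,182),(189,184),(240,187),(163,165),(222,172)]:
    print(p,P[p[1],p[0]].round(3),ray(g,*p,.02).round(3))
c=g['frame'][130:215,145:275,::-1]; cv2.imwrite('pics/cal.png',cv2.resize(c,None,fx=6,fy=6,interpolation=cv2.INTER_CUBIC))
E
```

```text
cyl [288. 244.] 242 0.0699 [ 0.4926 -0.1989  0.0668] [0.02  0.02  0.004]
cyl [316. 256.] 106 0.0473 [ 0.5155 -0.2681  0.0449] [0.019 0.017 0.004]
cyl [346. 273.] 163 0.0573 [ 0.5221 -0.3545  0.0546] [0.012 0.011 0.004]
(165, 150) [0.554 0.313 0.002] [0.542 0.297 0.02 ]
(252, 192) [0.595 0.002 0.002] [ 0.582 -0.008  0.02 ]
(212, 170) [0.565 0.126 0.03 ] [0.572 0.133 0.02 ]
(204, 182) [ 0.537  0.133 -0.001] [0.523 0.118 0.02 ]
(189, 184) [0.492 0.146 0.017] [0.49  0.144 0.02 ]
(240, 187) [ 0.589  0.042 -0.001] [0.574 0.029 0.02 ]
(163, 165) [0.497 0.257 0.016] [0.494 0.254 0.02 ]
(222, 172) [0.582 0.103 0.024] [0.585 0.106 0.02 ]
```

View pics/cal.png

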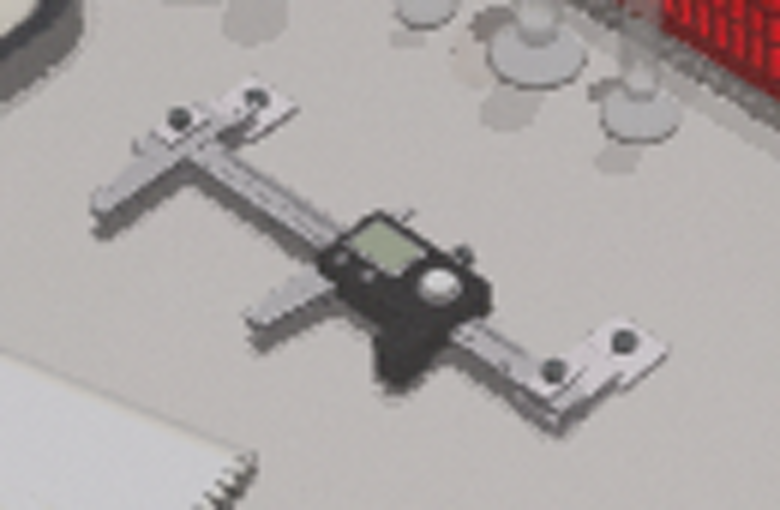

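Crop: the fixed jaw's tip is at crop (95,205) and the moving jaw's tip at (250,320). The thumb rest is at (400,380) and the white key at (438,283). The caliper's axes lie nearly along the world's. I'm moving over it for a close wrist view.

Request:
{"api": "send_rows", "payload": {
  "steps": [
    [[-0.407,-0.343,0.085],[0,0,-0.37],0],
    [[-0.407,-0.343,0.085],[0,0,-0.37],0],
    [[-0.407,-0.343,0.085],[0,0,-0.37],0],
    [[-0.407,-0.343,0.085],[0,0,-0.37],0],
    [[-0.407,-0.343,0.085],[0,0,-0.37],0],
    [[-0.407,-0.343,0.085],[0,0,-0.37],0],
    [[-0.407,-0.343,0.085],[0,0,-0.37],0],
    [[-0.407,-0.343,0.085],[0,0,-0.37],0],
    [[-0.407,-0.343,0.085],[0,0,-0.37],0],
    [[-0.407,-0.343,0.085],[0,0,-0.37],0],
    [[-0.407,-0.343,0.085],[0,0,-0.37],0],
    [[-0.407,-0.343,0.085],[0,0,-0.37],0],
    [[-0.407,-0.343,0.085],[0,0,-0.37],0],
    [[-0.407,-0.343,0.085],[0,0,-0.37],0]
  ]
}}

```text
time_s: 1.9
tool_pos: [0.4901, 0.1402, 0.3198]
ee_rot: [-0.004, 3.141, 0.0]
ft_force: [0.0, -0.6, -0.3]
width: 0.0939
gripper_force: 0.0
```

```bash
python3 - <<'E'
from h import *
g=cam('wrist'); np.savez('w1',**{k:np.array(v) for k,v in g.items()}); T,o=tool(); print(T.round(4).tolist(),o['time_s'])
cv2.imwrite('pics/w1.png',cv2.resize(g['frame'][:,:,::-1],(800,600)))
E
```

```text
[[-1.0, -0.0021, 0.0002, 0.4901], [-0.0021, 1.0, 0.0, 0.1401], [-0.0002, 0.0, -1.0, 0.3198], [0.0, 0.0, 0.0, 1.0]] 1.95
```

View pics/w1.png

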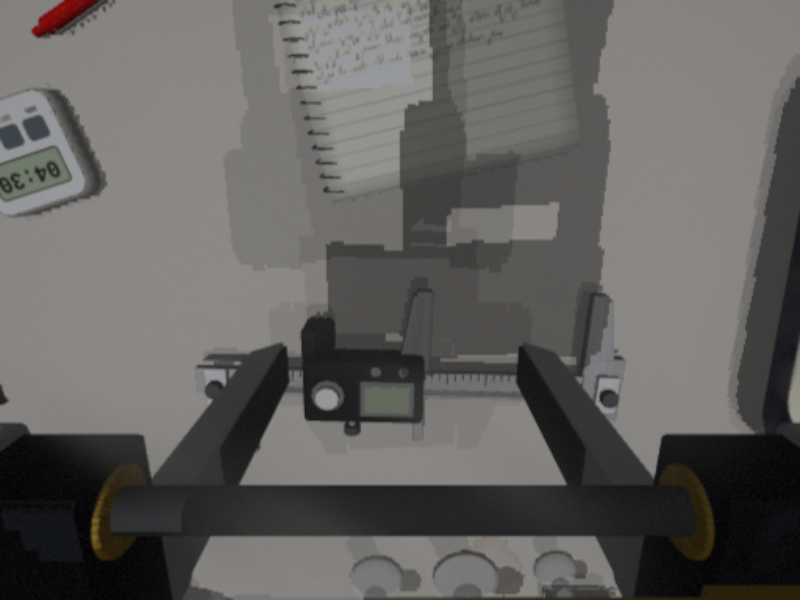

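```bash
python3 - <<'E'
from h import *
g=dict(np.load('w1.npz'))
c=g['frame'][178:278,185:405,::-1]; cv2.imwrite('pics/w1c.png',cv2.resize(c,(792,360),interpolation=cv2.INTER_NEAREST))
hsv=cv2.cvtColor(g['frame'],cv2.COLOR_RGB2HSV)
m=((g['frame'].min(2)>140)).astype(np.uint8); m[:, :195]=0; m[:,225]=0; m[:240]=0;m[268:]=0
m[:,225:]=0
n,l,s,ce=cv2.connectedComponentsWithStats(m)
for i in range(1,n):
    if s[i,4]>15: print('key',ce[i],s[i],ray(g,*ce[i],.0365).round(4))
gr=g['frame'].mean(2).astype(int)
for r in (190,195,200,205,210,215): print(r,'mov',gr[r,258:284].tolist(),'fix',gr[r,366:398].tolist())
print('screws'); 
E
```

```text
key [208.56451613 254.92741935] [202 250  14  11 124] [0.5533 0.0931 0.0365]
190 mov [77, 77, 75, 64, 62, 55, 54, 76, 74, 71, 77, 77, 74, 77, 78, 78, 77, 76, 70, 68, 76, 77, 78, 77, 77, 76] fix [86, 86, 83, 71, 72, 71, 64, 65, 64, 64, 63, 52, 46, 48, 64, 79, 81, 78, 77, 80, 82, 80, 77, 87, 119, 135, 135, 134, 135, 135, 134, 134]
195 mov [74, 64, 63, 59, 54, 58, 78, 77, 76, 71, 77, 75, 76, 77, 78, 79, 77, 75, 69, 77, 76, 77, 76, 78, 77, 78] fix [88, 88, 84, 72, 69, 66, 65, 64, 65, 64, 56, 43, 46, 59, 77, 83, 84, 80, 85, 85, 83, 80, 79, 89, 123, 121, 116, 136, 136, 134, 135, 134]
200 mov [74, 63, 61, 58, 59, 78, 78, 77, 77, 75, 75, 74, 74, 76, 80, 80, 77, 75, 66, 75, 77, 78, 77, 78, 75, 75] fix [85, 86, 70, 63, 64, 64, 64, 63, 63, 59, 40, 44, 52, 74, 84, 83, 79, 82, 83, 83, 82, 79, 79, 89, 121, 119, 118, 136, 134, 135, 134, 135]
205 mov [63, 60, 56, 61, 78, 78, 75, 77, 77, 74, 73, 73, 73, 75, 77, 77, 74, 73, 65, 77, 78, 79, 78, 76, 77, 76] fix [87, 84, 72, 64, 64, 64, 64, 63, 62, 46, 43, 47, 69, 82, 83, 80, 81, 83, 82, 81, 79, 80, 90, 121, 122, 118, 117, 134, 134, 134, 135, 134]
210 mov [61, 54, 62, 77, 76, 76, 75, 75, 76, 74, 75, 73, 75, 76, 77, 76, 74, 68, 66, 77, 78, 77, 77, 77, 77, 76] fix [84, 70, 65, 64, 64, 66, 62, 61, 51, 44, 46, 62, 81, 83, 82, 79, 82, 83, 83, 87, 105, 111, 123, 123, 121, 118, 118, 134, 134, 135, 135, 136]
215 mov [52, 66, 75, 76, 76, 74, 75, 75, 72, 74, 74, 72, 74, 76, 77, 75, 73, 68, 67, 77, 78, 77, 77, 77, 77, 76] fix [84, 71, 64, 65, 62, 63, 62, 57, 42, 44, 53, 74, 81, 80, 80, 83, 84, 83, 78, 89, 120, 123, 122, 122, 120, 120, 121, 135, 134, 134, 134, 134]
screws
```

View pics/w1c.png

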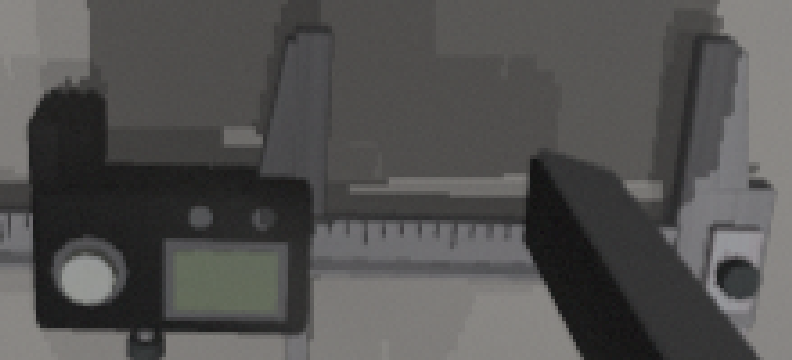

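Crop: the fixed jaw's face runs from native (380,190) to (377,215), and the moving face's top edge is at column ~276. The key is at (208.6,254.9) native and the housing spans columns ~195-271.

```bash
python3 - <<'E'
from h import *
g=dict(np.load('w1.npz'))
for u,v in [(380.5,190),(378.8,200),(376.6,215)]: print('fix',ray(g,u,v,.021).round(4))
for u,v in [(376.5,195),(373.6,215)]: print('fixlow',ray(g,u,v,.012).round(4))
for u,v in [(277,190),(277,200),(276.8,215)]: print('mov',ray(g,u,v,.021).round(4))
for p in [(277,187),(383,189)]: print('tips',ray(g,*p,.021).round(4))
gr=cv2.GaussianBlur(g['frame'],(3,3),0).mean(2).astype(int)
for c in (150,165,188,192,285,300,315,325): print(c,gr[226:262,c].tolist())
for c in (204,215,240,260): print('hous',c,gr[218:278,c].tolist())
for r in (207,215,220): print('thumb',r,gr[r,185:222].tolist())
P=cloud(g); print('depth key',P[255,209].round(4),'screen',P[256,245].round(4),'jaw',P[205,268].round(4),P[200,385].round(4), 'bench',P[150,420].round(4))
E
```

```text
fix [0.492  0.2577 0.021 ]
fix [0.5021 0.2572 0.021 ]
fix [0.5176 0.2569 0.021 ]
fixlow [0.4999 0.2581 0.012 ]
fixlow [0.5212 0.2576 0.012 ]
mov [0.4923 0.1587 0.021 ]
mov [0.5024 0.1589 0.021 ]
mov [0.5179 0.1591 0.021 ]
tips [0.4893 0.1586 0.021 ]
tips [0.491  0.2599 0.021 ]
150 [93, 70, 61, 62, 74, 99, 113, 94, 65, 64, 85, 95, 83, 67, 58, 55, 54, 54, 54, 54, 55, 55, 54, 54, 54, 55, 54, 54, 54, 54, 54, 54, 53, 53, 53, 54]
165 [55, 55, 55, 55, 55, 55, 55, 54, 54, 55, 54, 54, 54, 54, 54, 54, 53, 51, 49, 46, 40, 34, 29, 25, 23, 23, 23, 23, 22, 22, 22, 23, 23, 23, 23, 23]
188 [113, 105, 87, 70, 64, 64, 64, 63, 58, 55, 66, 86, 101, 105, 105, 106, 107, 109, 112, 114, 110, 101, 90, 84, 89, 103, 115, 121, 124, 125, 125, 125, 126, 130, 133, 134]
192 [94, 85, 73, 64, 62, 60, 59, 58, 54, 51, 59, 76, 86, 87, 91, 102, 110, 112, 111, 111, 108, 100, 90, 84, 87, 99, 110, 117, 121, 123, 123, 123, 125, 129, 132, 132]
285 [77, 75, 77, 91, 99, 86, 69, 63, 64, 64, 61, 56, 59, 77, 93, 100, 99, 97, 97, 102, 107, 110, 107, 98, 90, 87, 90, 98, 106, 115, 121, 123, 123, 122, 122, 123]
300 [85, 103, 113, 111,
[... 1485 characters left out ...]
, 44, 51, 79, 108, 122, 124, 124, 124, 124, 125]
thumb 207 [125, 125, 125, 125, 125, 125, 125, 125, 122, 105, 71, 42, 33, 33, 33, 34, 33, 32, 33, 33, 33, 32, 32, 33, 33, 33, 32, 32, 39, 57, 74, 79, 79, 79, 79, 79, 78]
thumb 215 [125, 125, 125, 125, 125, 124, 113, 82, 48, 36, 37, 37, 37, 37, 37, 35, 33, 33, 33, 33, 33, 33, 34, 34, 34, 33, 31, 32, 34, 45, 59, 64, 64, 65, 66, 65, 65]
thumb 220 [125, 126, 125, 125, 125, 125, 122, 97, 53, 34, 34, 34, 35, 35, 35, 33, 32, 31, 31, 32, 31, 31, 31, 31, 31, 31, 30, 30, 34, 46, 59, 64, 64, 64, 64, 64, 64]
depth key [0.5533 0.0935 0.0365] screen [0.5565 0.128  0.0326] jaw [0.5082 0.1504 0.0192] [0.5022 0.2633 0.0208] bench [4.569e-01 3.006e-01 3.000e-04]
```

Request:
{"api": "send_rows", "payload": {
  "steps": [
    [[0,-0.06,-0.01],[0,0,0.024],0],
    [[0,-0.12,-0.01],[0,0,0.024],0],
    [[0,-0.18,-0.01],[0,0,0.024],0],
    [[0,-0.24,-0.01],[0,0,0.024],0],
    [[0,-0.3,-0.01],[0,0,0.024],0],
    [[0,-0.339,-0.01],[0,0,0.024],0],
    [[0,-0.339,-0.01],[0,0,0.024],0],
    [[0,-0.339,-0.01],[0,0,0.024],0],
    [[0,-0.339,-0.01],[0,0,0.024],0],
    [[0,-0.339,-0.01],[0,0,0.024],0]
  ]
}}

```text
time_s: 3.2
tool_pos: [0.4908, -0.1983, 0.3297]
ee_rot: [-0.033, -3.141, -0.0]
ft_force: [-0.2, 0.2, 0.4]
width: 0.0943
gripper_force: 0.0
```

```bash
python3 - <<'E'
from h import *
g=cam('wrist'); np.savez('w2',**{k:np.array(v) for k,v in g.items()}); T,o=tool(); print(T.round(4).tolist(),o['time_s'])
P=cloud(g); v,u=np.indices(P.shape[:2])
m=(abs(P[...,2]-.064)<.004)&(np.hypot(P[...,0]-.4926,P[...,1]+.199)<.04)
n,l,s,c=cv2.connectedComponentsWithStats(m.astype(np.uint8))
for i in range(1,n):
    if s[i,4]>50:
        k,_=cv2.findContours((l==i).astype(np.uint8),cv2.RETR_EXTERNAL,cv2.CHAIN_APPROX_NONE)
        e=cv2.fitEllipse(k[0]); print(s[i],c[i],e,'ell',ray(g,*e[0],.064).round(4),'cen',ray(g,*c[i],.064).round(4),P[l==i].mean(0).round(4),np.ptp(P[l==i],axis=0))
cv2.imwrite('pics/w2.png',g['frame'][:,:,::-1])
E
```

```text
[[-0.9998, 0.0214, 0.0001, 0.4908], [0.0214, 0.9998, 0.0, -0.1985], [-0.0001, 0.0, -1.0, 0.3297], [0.0, 0.0, 0.0, 1.0]] 3.25
[242 185  35  34 914] [259.41684902 201.51094092] ((259.4224548339844, 201.50155639648438), (32.96286392211914, 33.61857223510742), 70.62211608886719) ell [ 0.4933 -0.1969  0.064 ] cen [ 0.4933 -0.1969  0.064 ] [ 0.4934 -0.1969  0.064 ] [0.02944767 0.02916914 0.00591753]
```

View pics/w2.png

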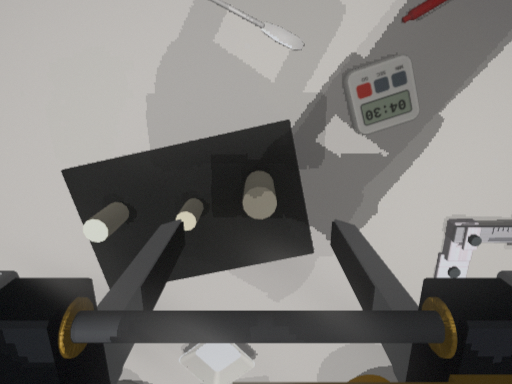

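The largest cylinder's top is at (259,201), clear between the fingers; the small one is at (190,215). I'm part-closing the fingers and going down.

Request:
{"api": "send_rows", "payload": {
  "steps": [
    [[-0.0025,0.0015,0.02],[0,0,0],95],
    [[-0.0025,0.0015,0.03],[0,0,0],95],
    [[-0.0025,0.0015,0.03],[0,0,0],95],
    [[-0.0025,0.0015,0.04],[0,0,0],95],
    [[-0.0025,0.0015,0.05],[0,0,0],95]
  ],
  "force": 15
}}

```text
time_s: 3.88
tool_pos: [0.4933, -0.198, 0.2795]
ee_rot: [0.036, 3.141, -0.001]
ft_force: [0.4, -0.2, -0.6]
width: 0.0593
gripper_force: 0.0
```

Request:
{"api": "send_rows", "payload": {
  "steps": [
    [[0,0.001,0.02],[0,0,0],95],
    [[0,0.001,0.04],[0,0,0],95],
    [[0,0.001,0.05],[0,0,0],95],
    [[0,0.001,0.05],[0,0,0],95],
    [[0,0.001,0.05],[0,0,0],170],
    [[0,0.001,0.05],[0,0,0],185],
    [[0,0.001,0.05],[0,0,0],200],
    [[0,0.001,0.05],[0,0,0],200],
    [[0,0.001,0.05],[0,0,0],200],
    [[0,0.001,0.05],[0,0,0],200],
    [[0,0.001,0.05],[0,0,0],200]
  ],
  "force": 15
}}

```text
time_s: 5.25
tool_pos: [0.4935, -0.197, 0.2301]
ee_rot: [0.036, 3.141, -0.0]
ft_force: [-0.4, 1.3, 4.6]
width: 0.0296
gripper_force: 15.0
```

Request:
{"api": "send_rows", "payload": {
  "steps": [
    [[0,0,-0.02],[0,0,0],200],
    [[0,0,-0.05],[0,0,0],200],
    [[0,0,-0.08],[0,0,0],200],
    [[-0.002,0.03,-0.08],[0,0,0],200],
    [[-0.003,0.08,-0.08],[0,0,0],200],
    [[-0.005,0.14,-0.08],[0,0,0],200],
    [[-0.007,0.2,-0.08],[0,0,0],200],
    [[-0.009,0.26,-0.08],[0,0,0],200],
    [[-0.011,0.32,-0.08],[0,0,0],200],
    [[-0.013,0.37,-0.08],[0,0,0],200],
    [[-0.014,0.41,-0.08],[0,0,0],200],
    [[-0.014,0.43,-0.08],[0,0,0],200],
    [[-0.014,0.4375,-0.08],[0,0,0],200],
    [[-0.014,0.4375,-0.08],[0,0,0],200],
    [[-0.014,0.4375,-0.08],[0,0,0],200],
    [[-0.014,0.4375,-0.08],[0,0,0],200]
  ]
}}

```text
time_s: 7.25
tool_pos: [0.5174, 0.2393, 0.3097]
ee_rot: [0.038, 3.141, -0.0]
ft_force: [0.6, -0.2, -0.1]
width: 0.0297
gripper_force: 15.0
```

```bash
python3 - <<'E'
from h import *
g=cam('wrist'); np.savez('w3',**{k:np.array(v) for k,v in g.items()}); T,o=tool(); print(T.round(4).tolist(),o['time_s'],o['ft_force'],o['width'])
cv2.imwrite('pics/w3.png',cv2.resize(g['frame'][:,:,::-1],(800,600)))
E
```

```text
[[-0.9997, 0.0239, 0.0, 0.5174], [0.0239, 0.9997, -0.0001, 0.2395], [-0.0001, -0.0001, -1.0, 0.3097], [0.0, 0.0, 0.0, 1.0]] 7.3 [ 0.6750179   0.02843799 -0.90458955] 0.029593049330805105
```

View pics/w3.png

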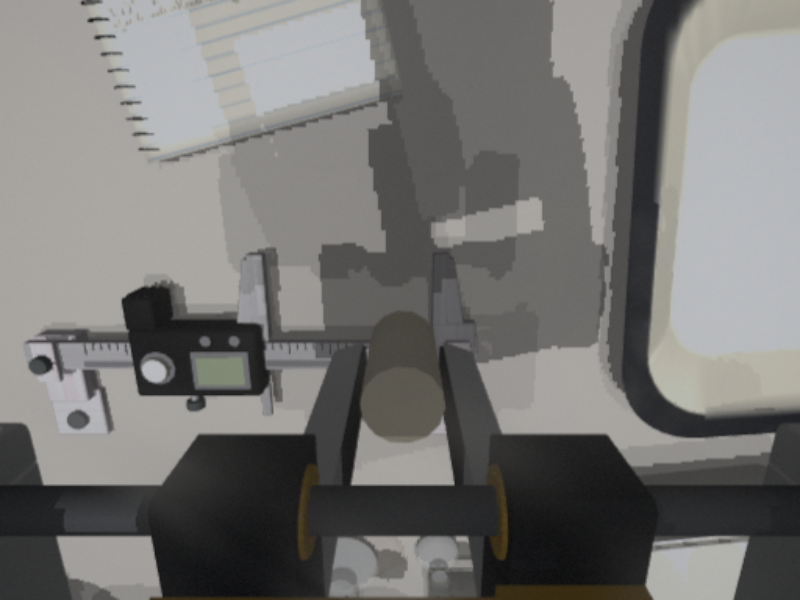

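The cylinder hangs upright at (402,375). The fixed jaw's face is at column ~433, rows 255-320. A quick check of that face before lowering.

```bash
python3 - <<'E'
from h import *
g=dict(np.load('w3.npz')); gr=g['frame'].mean(2).astype(int)
for r in (170,178,186,194): print(r,gr[r,268:300].tolist(),[ray(g,u,r,.021)[:2].round(4).tolist() for u in (276,278,280)])
for r in (170,178,186,194): print('mov',r,gr[r,160:180].tolist(),[ray(g,u,r,.021)[:2].round(4).tolist() for u in (169,171)])
E
```

```text
170 [77, 77, 77, 77, 77, 77, 79, 77, 72, 61, 68, 71, 68, 69, 71, 73, 73, 70, 69, 69, 71, 71, 72, 87, 108, 108, 108, 107, 108, 108, 108, 108] [[0.4982, 0.2562], [0.4982, 0.2581], [0.4982, 0.2599]]
178 [96, 95, 95, 95, 91, 78, 78, 75, 68, 62, 70, 70, 69, 69, 72, 87, 88, 84, 81, 82, 85, 83, 85, 85, 83, 100, 101, 107, 107, 108, 108, 107] [[0.5056, 0.2562], [0.5057, 0.258], [0.5057, 0.2598]]
186 [95, 96, 95, 95, 97, 94, 76, 76, 65, 61, 68, 68, 70, 69, 76, 99, 98, 94, 96, 96, 95, 94, 94, 95, 93, 85, 96, 103, 101, 106, 107, 106] [[0.5132, 0.2562], [0.5133, 0.258], [0.5133, 0.2598]]
194 [95, 96, 96, 94, 95, 93, 76, 76, 64, 81, 95, 92, 92, 93, 94, 96, 95, 93, 94, 97, 95, 95, 93, 93, 95, 92, 85, 88, 97, 99, 106, 106] [[0.5209, 0.2561], [0.521, 0.258], [0.521, 0.2598]]
mov 170 [137, 138, 143, 146, 137, 132, 132, 114, 74, 61, 70, 82, 85, 92, 92, 92, 92, 105, 147, 147] [[0.4959, 0.1595], [0.496, 0.1614]]
mov 178 [138, 135, 137, 142, 143, 134, 131, 131, 101, 63, 62, 76, 82, 86, 100, 99, 98, 100, 113, 152] [[0.5034, 0.1588], [0.5034, 0.1606]]
mov 186 [139, 147, 146, 154, 159, 163, 163, 158, 145, 103, 59, 64, 82, 84, 92, 99, 100, 107, 135, 137] [[0.5109, 0.158], [0.511, 0.1598]]
mov 194 [148, 151, 153, 149, 154, 158, 162, 159, 156, 140, 87, 61, 68, 80, 86, 98, 98, 99, 113, 153] [[0.5186, 0.1571], [0.5187, 0.159]]
```

Request:
{"api": "send_rows", "payload": {
  "steps": [
    [[0,-0.001,0.02],[0,0,0],200],
    [[0,-0.001,0.04],[0,0,0],200],
    [[0,-0.001,0.06],[0,0,0],200],
    [[0,-0.001,0.072],[0,0,0],200],
    [[0,-0.001,0.078],[0,0,0],200],
    [[0,-0.001,0.081],[0,0,0],200],
    [[0,-0.001,0.082],[0,0,0],200],
    [[0,-0.001,0.082],[0,0,0],200]
  ]
}}

```text
time_s: 8.3
tool_pos: [0.5174, 0.2392, 0.2282]
ee_rot: [0.036, 3.14, 0.0]
ft_force: [0.5, -0.2, -1.1]
width: 0.0296
gripper_force: 15.0
```

Request:
{"api": "send_rows", "payload": {
  "steps": [
    [[0,0,0.0005],[0,0,0],200],
    [[0,0,0.001],[0,0,0],200],
    [[0,0,0.001],[0,0,0],200]
  ]
}}

```text
time_s: 8.68
tool_pos: [0.5172, 0.2391, 0.2267]
ee_rot: [0.036, 3.141, 0.0]
ft_force: [0.3, 0.9, -1.1]
width: 0.0294
gripper_force: 15.0
```

Request:
{"api": "send_rows", "payload": {
  "steps": [
    [[0,0,0.0003],[0,0,0],200],
    [[0,0,0.0006],[0,0,0],200],
    [[0,0,0.0006],[0,0,0],200]
  ]
}}

```text
time_s: 9.05
tool_pos: [0.5172, 0.2392, 0.2261]
ee_rot: [-0.036, -3.141, 0.0]
ft_force: [-1.2, 0.4, 0.5]
width: 0.0297
gripper_force: 15.0
```

Request:
{"api": "send_rows", "payload": {
  "steps": [
    [[0,0,0.0003],[0,0,0],200],
    [[0,0,0.0005],[0,0,0],200],
    [[0,0,0.0005],[0,0,0],200]
  ]
}}

```text
time_s: 9.43
tool_pos: [0.5173, 0.2392, 0.2261]
ee_rot: [-0.036, -3.141, 0.0]
ft_force: [-2.6, -1.2, 5.1]
width: 0.0294
gripper_force: 15.0
```

Request:
{"api": "send_rows", "payload": {
  "steps": [
    [[0,0,0],[0,0,0],165],
    [[0,0,0],[0,0,0],140],
    [[0,0,0],[0,0,0],110],
    [[0,0,0],[0,0,0],90],
    [[0,0,0],[0,0,0],80],
    [[0,0,-0.015],[0,0,0],80],
    [[0,0,-0.04],[0,0,0],80],
    [[0,0,-0.07],[0,0,0],80],
    [[-0.003,-0.04,-0.08],[0,0,0],80],
    [[-0.004,-0.1,-0.08],[0,0,0],200],
    [[-0.006,-0.16,-0.08],[0,0,0],255],
    [[-0.006,-0.187,-0.08],[0,0,0],255],
    [[-0.006,-0.187,-0.08],[0,0,0],255],
    [[-0.006,-0.187,-0.08],[0,0,0],255]
  ],
  "force": 30
}}

```text
time_s: 11.18
tool_pos: [0.519, 0.0526, 0.3062]
ee_rot: [0.035, 3.141, 0.0]
ft_force: [-0.2, -0.3, 0.7]
width: 0.018
gripper_force: 0.0
```

```bash
python3 - <<'E'
from h import *
T,o=tool(); print(T[:3].round(4).tolist(),o['width'])
g=cam('wrist'); np.savez('w4',**{k:np.array(v) for k,v in g.items()})
P=cloud(g); m=(abs(P[...,2]-.060)<.005)&(abs(P[...,1]-.24)<.05)&(abs(P[...,0]-.517)<.05)
print('cyl top',m.sum(),P[m].mean(0).round(4),np.ptp(P[m],axis=0).round(3))
cv2.imwrite('pics/w4.png',cv2.resize(g['frame'][:,:,::-1],(800,600)))
E
```

```text
[[-0.9997, 0.0225, 0.0009, 0.519], [0.0225, 0.9997, 0.0002, 0.0526], [-0.0009, 0.0003, -1.0, 0.3062]] 0.017970209559443687
cyl top 1178 [0.5167 0.2368 0.0597] [0.029 0.029 0.007]
```

View pics/w4.png

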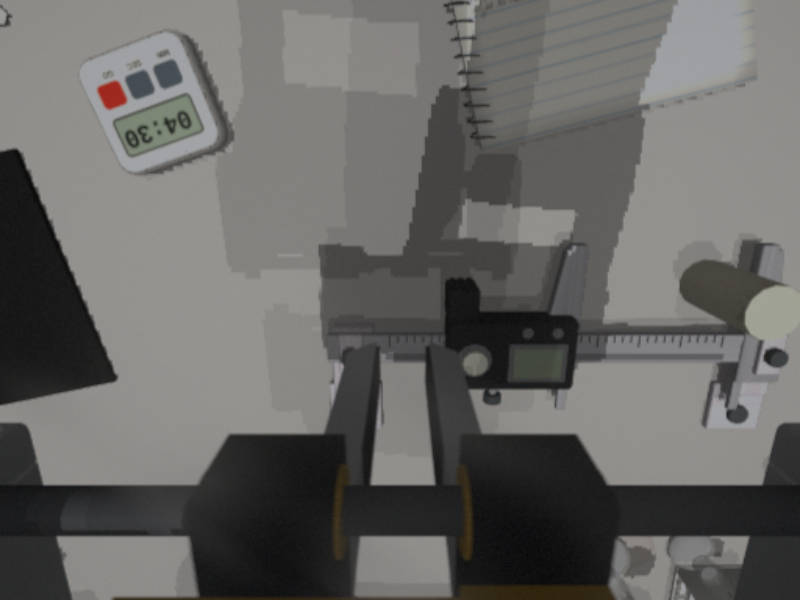

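The cylinder stands free at its spot between the jaws, top at (775,312). The thumb rest's push face is at column ~446, rows 280-315, and agrees with my estimate (y≈0.079). I'm lowering the shut fingers outside it.

Request:
{"api": "send_rows", "payload": {
  "steps": [
    [[0,0,0.02],[0,0,0],255],
    [[0,0,0.04],[0,0,0],255],
    [[0,0,0.06],[0,0,0],255],
    [[0,0,0.075],[0,0,0],255],
    [[0,0,0.085],[0,0,0],255],
    [[0,0,0.092],[0,0,0],255],
    [[0,0,0.095],[0,0,0],255],
    [[0,0,0.095],[0,0,0],255]
  ]
}}

```text
time_s: 12.22
tool_pos: [0.5191, 0.052, 0.2107]
ee_rot: [0.036, 3.141, -0.0]
ft_force: [-0.8, -0.3, 0.8]
width: 0.0004
gripper_force: 0.0
```

Request:
{"api": "send_rows", "payload": {
  "steps": [
    [[0,0.004,0],[0,0,0],255],
    [[0,0.008,0],[0,0,0],255],
    [[0,0.011,0],[0,0,0],255],
    [[0,0.014,0],[0,0,0],255],
    [[0,0.017,0],[0,0,0],255],
    [[0,0.02,0],[0,0,0],255]
  ]
}}

```text
time_s: 12.98
tool_pos: [0.5194, 0.0722, 0.2106]
ee_rot: [-0.036, -3.141, 0.0]
ft_force: [-1.0, -0.7, 0.8]
width: 0.0007
gripper_force: 0.7
```

Request:
{"api": "send_rows", "payload": {
  "steps": [
    [[0,0.004,0],[0,0,0],255],
    [[0,0.008,0],[0,0,0],255],
    [[0,0.012,0],[0,0,0],255],
    [[0,0.016,0],[0,0,0],255],
    [[0,0.02,0],[0,0,0],255],
    [[0,0.024,0],[0,0,0],255],
    [[0,0.028,0],[0,0,0],255],
    [[0,0.032,0],[0,0,0],255],
    [[0,0.036,0],[0,0,0],255],
    [[0,0.04,0],[0,0,0],255],
    [[0,0.043,0],[0,0,0],255],
    [[0,0.046,0],[0,0,0],255],
    [[0,0.049,0],[0,0,0],255],
    [[0,0.051,0],[0,0,0],255],
    [[0,0.052,0],[0,0,0],255]
  ]
}}

```text
time_s: 14.85
tool_pos: [0.5206, 0.1242, 0.2105]
ee_rot: [-0.036, -3.141, -0.0]
ft_force: [-1.0, -1.4, 1.1]
width: 0.0004
gripper_force: 0.6
```

```bash
python3 - <<'E'
from h import *
T,o=tool(); print(T[:3,3].round(4),o['ft_force'].round(2) if hasattr(o['ft_force'],'round') else o['ft_force'])
g=cam('wrist'); np.savez('w5',**{k:np.array(v) for k,v in g.items()})
P=cloud(g); m=(abs(P[...,2]-.060)<.005)&(abs(P[...,1]-.24)<.05)&(abs(P[...,0]-.517)<.05)
print('cyl top',m.sum(),P[m].mean(0).round(4) if m.any() else '')
cv2.imwrite('pics/w5.png',cv2.resize(g['frame'][:,:,::-1],(800,600)))
E
```

```text
[0.5206 0.1242 0.2105] [-1.04 -1.35  1.07]
cyl top 2293 [0.5153 0.2339 0.0596]
```

View pics/w5.png

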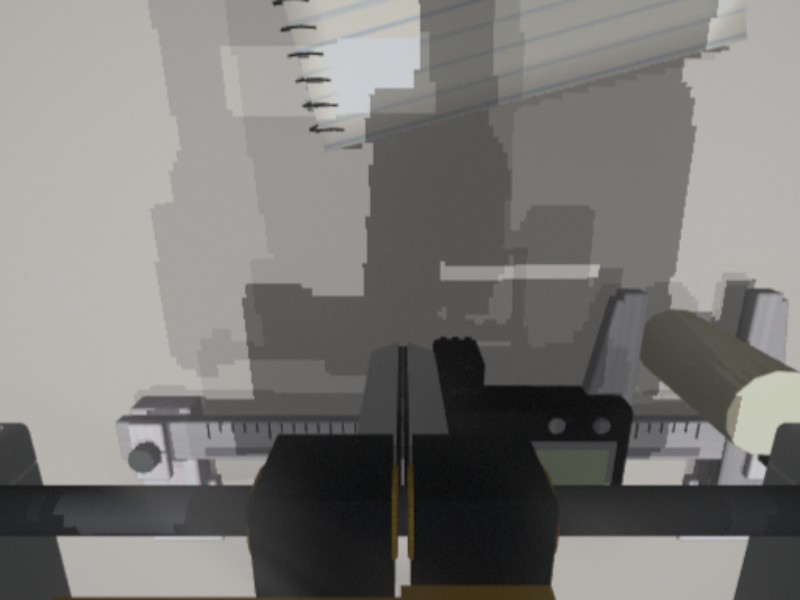

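The shut fingers at (403,390) bear on the thumb rest at (455,360). The moving jaw, tip (630,295), is close to the cylinder, whose base is near (660,340). I'm creeping on and watching the force.

Request:
{"api": "send_rows", "payload": {
  "steps": [
    [[0,0.001,0],[0,0,0],255],
    [[0,0.002,0],[0,0,0],255],
    [[0,0.003,0],[0,0,0],255],
    [[0,0.004,0],[0,0,0],255],
    [[0,0.005,0],[0,0,0],255],
    [[0,0.005,0],[0,0,0],255]
  ]
}}

```text
time_s: 15.65
tool_pos: [0.5207, 0.1292, 0.2106]
ee_rot: [0.036, 3.141, 0.0]
ft_force: [0.7, -1.4, 0.7]
width: 0.0003
gripper_force: 0.4
```

Request:
{"api": "send_rows", "payload": {
  "steps": [
    [[0,0.0005,0],[0,0,0],255],
    [[0,0.001,0],[0,0,0],255],
    [[0,0.0015,0],[0,0,0],255],
    [[0,0.002,0],[0,0,0],255]
  ]
}}

```text
time_s: 16.15
tool_pos: [0.5207, 0.1311, 0.2105]
ee_rot: [-0.036, -3.141, 0.0]
ft_force: [-0.1, -0.6, 0.4]
width: 0.0005
gripper_force: 0.6
```

Request:
{"api": "send_rows", "payload": {
  "steps": [
    [[0,0.0005,0],[0,0,0],255],
    [[0,0.001,0],[0,0,0],255],
    [[0,0.001,0],[0,0,0],255]
  ]
}}

```text
time_s: 16.52
tool_pos: [0.5208, 0.132, 0.2106]
ee_rot: [0.036, 3.141, -0.0]
ft_force: [-0.4, -2.0, 0.2]
width: 0.0004
gripper_force: 0.7
```

Request:
{"api": "send_rows", "payload": {
  "steps": [
    [[0,0.0005,0],[0,0,0],255],
    [[0,0.001,0],[0,0,0],255],
    [[0,0.001,0],[0,0,0],255]
  ]
}}

```text
time_s: 16.9
tool_pos: [0.5208, 0.1331, 0.2106]
ee_rot: [0.036, 3.141, 0.0]
ft_force: [-0.9, -2.1, 1.2]
width: 0.0005
gripper_force: 0.7
```

Request:
{"api": "send_rows", "payload": {
  "steps": [
    [[0,0.0005,0],[0,0,0],255],
    [[0,0.0005,0],[0,0,0],255]
  ]
}}

```text
time_s: 17.15
tool_pos: [0.5208, 0.1336, 0.2106]
ee_rot: [0.036, 3.141, 0.0]
ft_force: [-0.4, -1.9, 0.3]
width: 0.0005
gripper_force: 0.7
```

Request:
{"api": "send_rows", "payload": {
  "steps": [
    [[0,0.0005,0],[0,0,0],255],
    [[0,0.0005,0],[0,0,0],255]
  ]
}}

```text
time_s: 17.4
tool_pos: [0.5208, 0.1341, 0.2105]
ee_rot: [-0.036, -3.141, -0.0]
ft_force: [-0.2, -1.6, 1.5]
width: 0.0008
gripper_force: 0.7
```

Request:
{"api": "send_rows", "payload": {
  "steps": [
    [[0,0.0005,0],[0,0,0],255],
    [[0,0.0005,0],[0,0,0],255]
  ]
}}

```text
time_s: 17.65
tool_pos: [0.5208, 0.1345, 0.2106]
ee_rot: [0.036, 3.141, -0.0]
ft_force: [-1.1, -1.8, 0.7]
width: 0.0006
gripper_force: 1.1
```

Request:
{"api": "send_rows", "payload": {
  "steps": [
    [[0,0.0005,0],[0,0,0],255],
    [[0,0.0005,0],[0,0,0],255]
  ]
}}

```text
time_s: 17.9
tool_pos: [0.5209, 0.1348, 0.2106]
ee_rot: [0.035, 3.141, -0.001]
ft_force: [0.0, -4.4, 1.0]
width: 0.0007
gripper_force: 2.6
```

Request:
{"api": "send_rows", "payload": {
  "steps": [
    [[0,0.0004,0],[0,0,0],255],
    [[0,0.0004,0],[0,0,0],255]
  ]
}}

```text
time_s: 18.15
tool_pos: [0.521, 0.135, 0.2106]
ee_rot: [0.035, 3.141, -0.002]
ft_force: [-0.5, -7.5, 1.7]
width: 0.0006
gripper_force: 3.3
```

Contact at 7.5 N, just where 30 mm predicts. Backing off and looking.

Request:
{"api": "send_rows", "payload": {
  "steps": [
    [[0,-0.0005,0],[0,0,0],255],
    [[0,-0.001,0],[0,0,0],255],
    [[0,-0.002,0],[0,0,0],255],
    [[0,-0.006,0],[0,0,0],255],
    [[0,-0.015,0],[0,0,0],255],
    [[0,-0.025,0],[0,0,0],255],
    [[0,-0.025,-0.02],[0,0,0],255],
    [[0,-0.025,-0.06],[0,0,0],255],
    [[0,-0.025,-0.1],[0,0,0],255],
    [[0,-0.025,-0.1],[0,0,0],255],
    [[0,-0.025,-0.1],[0,0,0],255]
  ]
}}

```text
time_s: 19.52
tool_pos: [0.5199, 0.1101, 0.3097]
ee_rot: [-0.037, -3.14, -0.0]
ft_force: [0.4, -0.9, 0.2]
width: 0.0002
gripper_force: 0.0
```

```bash
python3 - <<'E'
from h import *
T,o=tool(); print(T[:3].round(4).tolist(),np.round(o['ft_force'],2))
g=cam('wrist'); np.savez('w6',**{k:np.array(v) for k,v in g.items()})
P=cloud(g); m=(abs(P[...,2]-.060)<.005)&(abs(P[...,1]-.24)<.03)&(abs(P[...,0]-.517)<.03)
print('cyl top',m.sum(),P[m].mean(0).round(4))
m=((P[...,2]>.0345)&(P[...,2]<.040)&(np.hypot(P[...,0]-.5548,P[...,1]-.1613)<.02)).astype(np.uint8)
n,l,s,c=cv2.connectedComponentsWithStats(m)
for i in range(1,n): print('key',s[i],c[i],ray(g,*c[i],.0365).round(4))
cv2.imwrite('pics/w6.png',cv2.resize(g['frame'][:,:,::-1],(800,600)))
E
```

```text
[[-0.9997, 0.0233, -0.0013, 0.5199], [0.0233, 0.9997, 0.0, 0.1101], [0.0013, 0.0, -1.0, 0.3097]] [ 0.45 -0.86  0.18]
cyl top 1136 [0.5167 0.2404 0.0598]
key [308 224  17  15 193] [315.65284974 231.20725389] [0.5542 0.1618 0.0365]
```

View pics/w6.png

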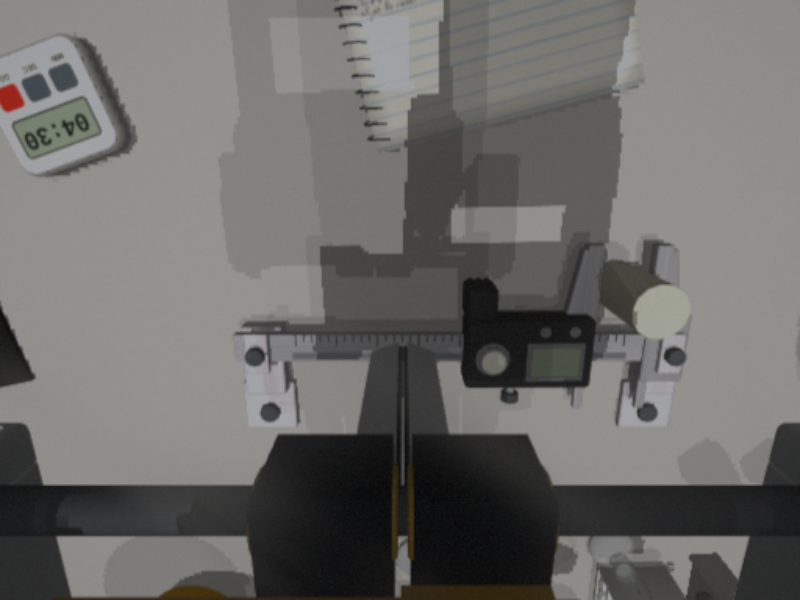

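The cylinder (660,312) stands with the jaw against it on each side. The key is at (492,360), so I'm moving over it.

Request:
{"api": "send_rows", "payload": {
  "steps": [
    [[-0.02,0.03,0],[0,0,0],255],
    [[-0.033,0.0525,0],[0,0,0],255],
    [[-0.033,0.0525,0],[0,0,0],255],
    [[-0.033,0.0525,0.03],[0,0,0],255],
    [[-0.033,0.0525,0.055],[0,0,0],255],
    [[-0.033,0.0525,0.065],[0,0,0],255],
    [[-0.033,0.0525,0.07],[0,0,0],255],
    [[-0.033,0.0525,0.07],[0,0,0],255],
    [[-0.033,0.0525,0.07],[0,0,0],255]
  ]
}}

```text
time_s: 20.7
tool_pos: [0.5549, 0.1622, 0.2415]
ee_rot: [0.036, 3.14, 0.0]
ft_force: [0.3, 0.2, -0.6]
width: 0.0005
gripper_force: 0.0
```

Request:
{"api": "send_rows", "payload": {
  "steps": [
    [[0,0,0.001],[0,0,0],255],
    [[0,0,0.002],[0,0,0],255],
    [[0,0,0.003],[0,0,0],255],
    [[0,0,0.004],[0,0,0],255],
    [[0,0,0.005],[0,0,0],255],
    [[0,0,0.005],[0,0,0],255]
  ]
}}

```text
time_s: 21.45
tool_pos: [0.5545, 0.1622, 0.2356]
ee_rot: [-0.036, -3.141, 0.0]
ft_force: [-1.1, 0.0, 1.5]
width: 0.001
gripper_force: 0.6
```

Touching the key. Pressing on.

Request:
{"api": "send_rows", "payload": {
  "steps": [
    [[0,0,0.0005],[0,0,0],255],
    [[0,0,0.001],[0,0,0],255],
    [[0,0,0.0015],[0,0,0],255],
    [[0,0,0.002],[0,0,0],255],
    [[0,0,0.0025],[0,0,0],255],
    [[0,0,0.0025],[0,0,0],255]
  ]
}}

```text
time_s: 22.2
tool_pos: [0.5545, 0.1621, 0.2331]
ee_rot: [0.036, 3.141, -0.0]
ft_force: [-0.9, -0.7, 3.1]
width: 0.0004
gripper_force: 1.6
```

Request:
{"api": "send_rows", "payload": {
  "steps": [
    [[0,0,0.0004],[0,0,0],255],
    [[0,0,0.0007],[0,0,0],255],
    [[0,0,0.0007],[0,0,0],255]
  ]
}}

```text
time_s: 22.58
tool_pos: [0.5546, 0.1622, 0.2327]
ee_rot: [0.036, 3.141, -0.0]
ft_force: [-1.6, 0.2, 5.4]
width: 0.0006
gripper_force: 2.5
```

Request:
{"api": "send_rows", "payload": {
  "steps": [
    [[0,0,0.0003],[0,0,0],255],
    [[0,0,0.0003],[0,0,0],255]
  ]
}}

```text
time_s: 22.82
tool_pos: [0.5547, 0.1622, 0.2326]
ee_rot: [0.036, 3.141, -0.0]
ft_force: [-1.5, -1.9, 5.9]
width: 0.0002
gripper_force: 3.1
```

Request:
{"api": "send_rows", "payload": {
  "steps": [
    [[0,0,0.0004],[0,0,0],255],
    [[0,0,0.0004],[0,0,0],255]
  ]
}}

```text
time_s: 23.08
tool_pos: [0.5548, 0.1622, 0.2325]
ee_rot: [0.036, 3.141, -0.0]
ft_force: [-1.8, 0.2, 7.9]
width: 0.0003
gripper_force: 3.8
```

Request:
{"api": "send_rows", "payload": {
  "steps": [
    [[0,0,-0.001],[0,0,0],255],
    [[0,0,-0.002],[0,0,0],255],
    [[0,0,-0.003],[0,0,0],255],
    [[0,0,-0.005],[0,0,0],255],
    [[0,0,-0.01],[0,0,0],255],
    [[0,0,-0.04],[0,0,0],255],
    [[0.02,-0.03,-0.08],[0,0,0],255],
    [[0.034,-0.0525,-0.08],[0,0,0],255],
    [[0.034,-0.0525,-0.08],[0,0,0],255],
    [[0.034,-0.0525,-0.08],[0,0,0],255],
    [[0.034,-0.0525,-0.08],[0,0,0],255]
  ]
}}

```text
time_s: 24.45
tool_pos: [0.5195, 0.111, 0.3112]
ee_rot: [-0.035, -3.14, -0.0]
ft_force: [0.2, -0.1, 0.1]
width: 0.0002
gripper_force: 0.0
```

```bash
python3 - <<'E'
from h import *
g=cam('wrist'); P=cloud(g); T,o=tool(); print(T[:3,3].round(4),o['time_s'])
m=(abs(P[...,2]-.060)<.005)&(abs(P[...,1]-.24)<.03)&(abs(P[...,0]-.517)<.03)
print('cyl top',m.sum(),P[m].mean(0).round(4))
m=((P[...,2]>.0345)&(P[...,2]<.040)&(np.hypot(P[...,0]-.5548,P[...,1]-.1613)<.02)).astype(np.uint8)
n,l,s,c=cv2.connectedComponentsWithStats(m)
for i in range(1,n): print('key',s[i],c[i],ray(g,*c[i],.0365).round(4),P[l==i][:,2].mean())
gr=g['frame'].mean(2).astype(int)
for r in (165,172,180): print(r,gr[r,360:440].tolist())
cv2.imwrite('pics/w7.png',cv2.resize(g['frame'][140:250,280:460,::-1],(792,484),interpolation=cv2.INTER_NEAREST))
E
```

```text
[0.5195 0.111  0.3112] 24.5
cyl top 1111 [0.5167 0.2404 0.0598]
key [307 223  16  16 200] [314.455 230.81 ] [0.5541 0.162  0.0365] 0.036565880510499825
165 [91, 75, 67, 68, 68, 68, 67, 63, 46, 45, 53, 77, 91, 92, 87, 86, 89, 88, 84, 89, 89, 90, 85, 83, 82, 72, 78, 77, 90, 127, 126, 126, 125, 126, 126, 127, 127, 128, 127, 126, 130, 144, 145, 144, 140, 128, 127, 126, 111, 69, 71, 70, 69, 69, 66, 54, 55, 62, 86, 120, 133, 132, 130, 131, 134, 134, 130, 127, 130, 128, 128, 127, 127, 144, 145, 144, 143, 143, 144, 143]
172 [76, 75, 67, 67, 66, 63, 48, 46, 52, 76, 91, 91, 89, 87, 86, 90, 88, 87, 87, 88, 90, 86, 70, 67, 60, 59, 60, 60, 60, 60, 63, 60, 62, 63, 63, 67, 67, 66, 65, 66, 66, 67, 68, 66, 65, 63, 68, 66, 66, 70, 71, 68, 69, 63, 50, 56, 64, 88, 120, 133, 131, 128, 130, 131, 133, 130, 128, 127, 130, 129, 130, 125, 122, 145, 143, 144, 145, 144, 143, 144]
180 [67, 67, 67, 64, 44, 45, 54, 76, 91, 90, 89, 88, 86, 85, 89, 88, 88, 86, 87, 89, 87, 82, 66, 55, 56, 58, 57, 58, 60, 60, 59, 60, 60, 60, 61, 60, 60, 61, 61, 64, 63, 69, 67, 68, 68, 68, 69, 66, 67, 67, 68, 65, 64, 64, 65, 67, 67, 67, 66, 67, 65, 67, 70, 85, 102, 115, 128, 129, 129, 128, 131, 126, 128, 144, 143, 144, 144, 143, 144, 145]
```

View pics/w7.png

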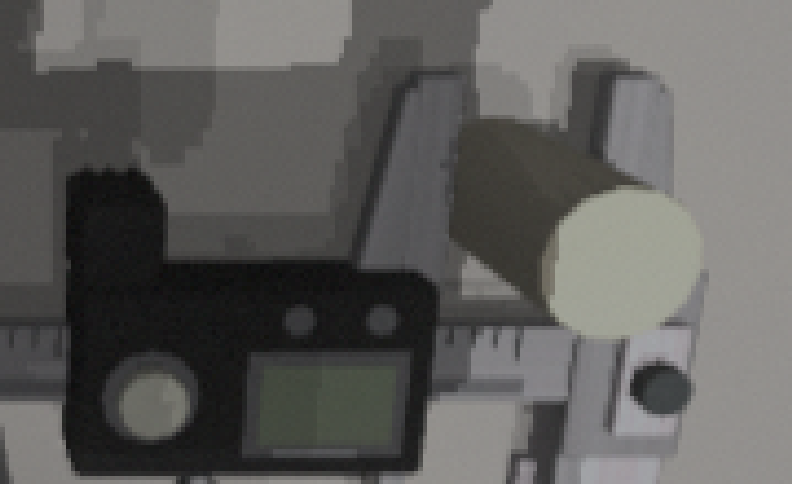

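The key is back up at 36.5 mm. The cylinder is upright and the moving jaw is against it at (455,180). The arm is clear, so I'm handing in.

```bash
python3 -c "
from cell import finish_job
print(finish_job())"
```

```text
the job is handed in; nothing more can be done
None
```

The job is handed in: the 30 mm cylinder stands upright with the caliper jaws closed on it, the data key was pressed fully and came back up, the two smaller cylinders weren't touched, and it took about 24.5 s; contact at the fixed jaw is inferred from the 7.5 N closing force, because the last picture doesn't show it clearly.

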